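Lock up an inked lino block in the printing bed

ROBOT

A 6-joint arm with a two-finger parallel gripper is mounted at the origin on the work surface; the furniture and walls round the work are solid. World frame = base frame: x ahead of the robot, y to its left, z up, the work surface at z = 0. Lengths are in m, angles in rad, forces in N, time in s.
With the tool pointing down it reaches from about 0.225 to 0.725 m from the base axis. Payload 3.1 kg.
Tool frame: the origin (TCP) lies at the very end of the fingers, on their centre line; the grasp point (between the pads) lies 19 mm behind it; z points along the fingers, y is the line along which they close (so a half turn about z gives the same grasp; the last joint's range is limited). The gripper opens to 85 mm and grips with 20 to 120 N. Pads are 22 mm wide; open, the fingers measure 114 mm over their backs; the gripper's body (76 mm by 85 mm) begins 54 mm behind the grasp point. The pads swing forward as they close: fully open they stand 13 mm farther back than shut.
Start: joints at [-1.291, 0.048, 0.099, 1.622, 0, 1.443], TCP at [0.208, -0.482, 0.231] pointing down, gripper open.
Joint ranges: [-2.91, 2.91], [-0.99, 1.94], [-1.21, 1.42], [-2.12, 2.29], [-1.49, 1.47], [-3.14, 3.14]. Speed limits (rad/s): [2.79, 2.79, 3.14, 3.14, 3.14, 3.14].

INTERFACE

Orientations are given as a unit quaternion [w, x, y, z].
In Python, from workcell import bot gives the robot as it stands.
- The arm moves only by the tool drive_tool, never from a script. Its arguments are lists of equal length, an entry for each row: "dp": the shift along the tool's x, y, z in mm, a list of three; "dr": the turn, a rotation vector about the tool's x, y, z in rad, a list of three; "hand": the finger opening in mm, from 0 to 85.4. In form: {"dp": [[tx, ty, tz], ...], "dr": [[ax, ay, az], ...], "hand": [hand, ...]}. A call has 1 to 8 rows; each row shifts and turns the commanded pose from where the row before left it, along the tool's axes as they then stand; what a row does not reach is not made up. A row lasts 1/12 s, in which the tool goes at most 41.7 mm and 7.16 degrees, less where a joint would pass 70% of its speed; a pose out of reach is approached as far as the arm can. A call with a gripper value outside its range is refused whole. The fingers move at their own pace and stop on an object; "newtons" is the grip in N (left out, the last holds). Time passes only in rows, so rows that do not move let the fingers close. It gives the time, the measured TCP pose, the force, the opening and the grip force at its end, in the units of the state.
- bot.sense(): the state, without advancing time (a new reading comes with each control period).
- bot.capture(name): name is "scene" or "top" or "wrist"; returns a dict with "frame" (384x512x3 uint8, red, green, blue), "K" (3x3 intrinsics, pixels), "dist" ([k1, k2, p1, p2, k3] as OpenCV has them; the pictures are not rectified), "camera_from_world" (4x4, takes a point from world to camera coordinates). Camera axes: x right, y up, looking along -z (the intrinsics and any distortion apply to the point x, -y, -z); pixel columns grow to the right and rows downward; lengths in m; the calibration is good to about 2 mm. A picture is of the moment at which its call begins. There is no depth.
- bot.finish_job(): hands the job in; it is judged then, once.
Trained networks look in the newest picture that a camera, given by its name, has taken for a name from the list of things; names that differ only in an ending like _2 or _b are one class to them, and where a whole thing is asked for, a point or a joint stands for the part that bears it (a point fixed in the world has none). Each returns a list of dicts, best first, with "conf" (0 to 1); they miss things now and then, are a little off and sometimes report something else, mostly with a low value. They report only what shows in the picture. A call takes as long as a camera call. They do not tell look-alikes from the thing itself.
- bot.recognise(camera, name): "point" ([x, y, z] in m, in the coordinates of the camera as it stood for that picture, good to about 4 mm: the middle of the surface that is visible of it).
- bot.place_of(camera, name): "point" ([x, y, z] in m, in the coordinates of the camera as it stood for that picture, good to about 4 mm: a listed point, or the origin of a listed thing).
The state is a dict: "time_s": time; "q": joint angles; "joint_velocities": joint speeds; "joint_torque": joint torques, N m; "ee_pos": TCP position; "ee_rot": TCP orientation; "force": force on the tool from outside, world axes, zero at the start; "ft_torque": the same for the moment, N m; "finger_gap": opening from 0.0 (shut) to 1.0 (fully open); "gripper_force": force on a finger pad.
Only numpy, scipy, OpenCV 4.12 (cv2) and the standard library are available. Lean on these libraries where they do the work, as an engineer would, in place of code of your own. Each camera call takes 0.05 s, during which the arm holds its last target. There are 200 camera calls.

TASK

Lock the inked lino block up in the grey printing bed, ready to print: pick up the wooden mallet and nudge the block with it until the block sits flush against both fences of the square corner, then tap the loose wedge into the gap between block and slanted cleat with the mallet until it stops advancing and holds the block tight. The ink is wet, so move block and wedge with the mallet only, never with the fingers, and leave everything else where it is. At the end lay the mallet down flat on the table, off the bed.

Things in the scene. Friction and masses are not known exactly. Their poses are not given: they have to be found in the camera images.
- bed: printing bed, fixed to the table: grey board 250 (x) x 430 (y) x 12 mm thick, brown wooden fences 18 mm high on it. x points away from the robot, y to the left (yaw within 0.2). Origin on the table top; in bed axes (mm) the board covers x -125 to 125, y -260 to 170. Far fence: inner face x = 94, y -130 to 160, 26 wide. Left fence: inner face y = 134, x -10 to 82, 26 wide
- bed_corner (a point): point on the board's top (12 mm above the table), bed (94, 134) mm, where the inner faces of far and left fence meet; axes as the bed's. The block belongs here with its 180 mm side along the far fence: seated it covers bed x -26 to 94, y -46 to 134
- cleat_right (a point): on the board's top, right end of the cleat's face to the block, bed (-64.3, -60) mm: mouth of the wedge gap. The cleat is a wooden bar 81 x 26 mm, 18 mm high, screwed down slanted on the near side of the block; the gap between seated block and cleat narrows to the left by 1 in 6, like the wedge
- cleat_left (a point): on the board's top, left end of the cleat's face to the block, bed (-51, 20) mm. Left of the cleat (bed y 26 to 134) the block's near edge is free to be pushed
- wedge_home (a point): on the board's top, bed (-47, -82) mm: where wedge_butt comes to lie when the wedge is tight on the seated block, its straight side along the block's near edge. The wedge is driven along bed +y, 120 to 160 mm; it locks by friction and does not spring back
- block: lino block: pale wooden mount, brown lino face with a dark blue inked leaf print, 120 (x) x 180 (y) x 22 mm high, 0.3 to 0.5 kg, lying loose on the board. Origin: centre of its underside; x points to the far fence, y to the left fence. It starts 8 to 20 mm short of the far fence, 12 to 36 mm short of the left fence, turned up to 0.09 rad. Slides under 2 to 4 N
- block_corner (a point): lower far left corner of the block, which belongs at bed_corner
- wedge: pale wooden wedge loose on the board right of the gap: 110 mm long (y), 20 high, 42 thick at the butt (y = 0), 23.7 at the tip (straight side bevelled 6 x 8), 0.07 kg. Origin: lower butt corner of the straight side, which runs along +y (tip points left) at x = 0, facing the far fence; tapered side faces -x. Lies turned up to 0.25 rad, 10 to 55 mm nearer the robot than its way in
- wedge_butt (a point): middle of the lower edge of the wedge's butt face (x = -21 mm, y = 0 of the wedge), where it is struck
- mallet: small wooden mallet lying on its side on the table, right of the bed. Origin: under the middle of the head. Brown head 84 mm along y (its two end faces strike), 38 along x, 36 high; any face may push. Pale handle level along -x to x = -174 mm, its axis 18 mm above the underside; from x = -19 to -126 it is 24 wide (y), 22 high, flat-sided. 0.18 kg, balances near x = -50
- mallet_grip (a point): axis of the handle 40 mm from the head's middle, 18 mm above the mallet's underside: a place to grip, with the fingers closing along the mallet's y. Axes as the mallet's
- green_pot: bystander: small green paint pot with white lid, 54 mm across, 45 mm high, standing on the far right part of the bed's board; origin at the centre of its underside
- blue_pot: bystander: dark blue paint pot with dark lid, 63 mm across, 52 mm high; origin at the centre of its underside
- gold_bottle: bystander: gold bottle with black cap, 46 mm across, 88 mm high; origin at the centre of its underside
- tin: bystander: paint tin with two brushes standing in it, left of the bed, 82 mm across, rim 100 mm and brush tips 158 mm high; origin under it
- glass_jar: bystander: clear glass jar, 66 mm across, 88 mm high; origin at the centre of its underside
Things that resemble listed ones, but are neither listed nor needed, are in the scene too. Leave any orange look-alike of the wedge alone.

How it is judged:
On the way, in this order (a step that is already met when the one before it is completed fails the run):
1. the block sits flush against both fences while the wedge is still out (x of block_corner in the frame of bed_corner above -0.0025 m and y of block_corner in the frame of bed_corner above -0.0025 m and angle between the x axis of block and the x axis of bed, either way round below 0.02 rad and y of wedge_butt in the frame of bed below -0.115 m), for 0.2 s.
2. the wedge has been driven into the gap and grips the block (y of wedge_butt in the frame of bed above -0.092 m and contact force between wedge and block above 2 N), for 0.2 s.
At the end, for the whole second after the job is handed in: the block lies flat on the board with its far left corner within 2.5 mm of both fences and square to them within 0.02 rad; the wedge is home, its butt within 10 mm of the tight position, and presses on the block with more than 2 N; the mallet lies flat and still on the table top, off the bed (all of step 2 and x of block_corner in the frame of bed_corner above -0.0025 m and y of block_corner in the frame of bed_corner above -0.0025 m and angle between the x axis of block and the x axis of bed, either way round below 0.02 rad and z of block_corner in the frame of bed_corner below 0.002 m and height (world z) of mallet below 0.006 m and linear speed of mallet below 0.02 m/s and angle between mallet's own z axis and vertical below 0.1 rad); the robot touches nothing.
It fails at once if the robot itself touches the block or the wedge (contact force between any of the fingers, the arm and block above 0.3 N or contact force between any of the fingers, the arm and wedge above 0.3 N).
It fails at once if the block or wedge is tipped up (angle between block's own z axis and vertical above 0.15 rad or angle between wedge's own z axis and vertical above 0.3 rad).
It fails at once if a bystander is shifted by more than 15 mm (distance of any of green_pot, blue_pot, gold_bottle, tin, glass_jar from where it was at the start of the episode above 0.015 m).
It also fails if it takes over 72 s, if anything falls off the work surface, if the arm or the gripper's body presses on something with over 40 N, if the wrist force passes 120 N, or if a joint passes its speed limit or range.

## Working session

There is one attempt and no reset: what is moved stays moved. The work goes in short steps, Python scripts to look and compute and a tool call to move; the robot and the scene stay as the last step left them, time stands still between calls to the robot, and variables do not carry over. Pictures are saved under pics/ and viewed, at most 15 in all, crops included, and the job is handed in when it is done.

Besides the shell and the picture viewer there is one more tool, called after "Request:" in YAML: its name, and indented under it one key for each argument. drive_tool: Moves the arm, as the interface text tells. Its arguments: {"type":"object","properties":{"dp":{"type":"array"},"dr":{"type":"array"},"hand":{"type":"array"},"newtons":{"type":"number"}},"required":["dp","dr","hand"]}

```bash
mkdir -p pics; ls; cat > h.py <<'E'
import numpy as np, cv2
from scipy.spatial.transform import Rotation as R
from workcell import bot
def cap(c,save=None):
    d=bot.capture(c)
    if save: cv2.imwrite('pics/'+save+'.png',d['frame'][:,:,::-1])
    return d
def toworld(d,p):
    return (np.linalg.inv(d['camera_from_world'])@np.r_[p,1])[:3]
def pix2w(d,uv,z):
    uv=np.array(uv,float).reshape(-1,1,2)
    n=cv2.undistortPoints(uv,np.array(d['K']),np.array(d['dist'])).reshape(-1,2)
    M=np.linalg.inv(d['camera_from_world']); o=M[:3,3]; out=[]
    for a,b in n:
        r=M[:3,:3]@np.array([a,-b,-1]); out.append(o+r*(z-o[2])/r[2])
    return np.array(out)
def w2pix(d,P):
    P=np.atleast_2d(P); C=d['camera_from_world']; q=P@C[:3,:3].T+C[:3,3]
    q=q*[1,-1,-1]
    return cv2.projectPoints(q,np.zeros(3),np.zeros(3),np.array(d['K']),np.array(d['dist']))[0].reshape(-1,2)
E
cat > a.py <<'E'
from h import *
for c in ['scene','top']:
    d=cap(c,c+'0')
    for n in ['bed','bed_corner','cleat_right','cleat_left','wedge_home','block','block_corner','wedge','wedge_butt','mallet','mallet_grip','green_pot','blue_pot','gold_bottle','tin','glass_jar']:
        print(c,n,[(np.round(toworld(d,r['point']),3).tolist(),round(r['conf'],2)) for r in bot.place_of(c,n)[:3]])
s=bot.sense();print(s['ee_pos'],s['ee_rot'],s['time_s'])
E
python3 a.py
```

```text
pics
scene bed [([0.547, 0.11, 0.004], 0.82)]
scene bed_corner [([0.654, 0.234, 0.011], 0.83), ([0.511, -0.322, 0.005], 0.24)]
scene cleat_right [([0.481, 0.053, 0.012], 0.79), ([0.627, -0.124, 0.013], 0.42)]
scene cleat_left [([0.5, 0.14, 0.014], 0.97), ([0.629, -0.122, 0.016], 0.73)]
scene wedge_home [([0.493, 0.032, 0.013], 0.7)]
scene block [([0.573, 0.13, 0.011], 0.87)]
scene block_corner [([0.643, 0.214, 0.014], 0.77)]
scene wedge [([0.243, -0.35, 0.001], 0.75), ([0.485, -0.12, 0.013], 0.59)]
scene wedge_butt [([0.217, -0.356, -0.003], 0.77), ([0.465, -0.117, 0.011], 0.56)]
scene mallet [([0.511, -0.32, 0.002], 0.89), ([0.497, 0.03, 0.011], 0.46)]
scene mallet_grip [([0.503, 0.138, 0.015], 0.72), ([0.473, -0.309, 0.016], 0.59), ([0.572, 0.13, 0.011], 0.25)]
scene green_pot [([0.628, -0.124, 0.016], 0.68)]
scene blue_pot []
scene gold_bottle [([0.663, -0.293, 0.002], 0.77)]
scene tin [([0.599, 0.324, -0.0], 0.61)]
scene glass_jar []
top bed []
top bed_corner [([0.652, 0.231, 0.01], 0.63)]
top cleat_right [([0.483, 0.053, 0.014], 0.57), ([0.366, 0.331, -0.001], 0.23)]
top cleat_left [([0.499, 0.13, 0.009], 0.82)]
top wedge_home [([0.491, 0.027, 0.011], 0.9)]
top block [([0.572, 0.126, 0.008], 0.91)]
top block_corner [([0.645, 0.217, 0.016], 0.83)]
top wedge [([0.246, -0.355, 0.003], 0.82), ([0.483, -0.12, 0.013], 0.51)]
top wedge_butt [([0.217, -0.356, 0.0], 0.71), ([0.463, -0.122, 0.012], 0.68)]
top mallet [([0.509, -0.323, 0.002], 0.59)]
top mallet_grip [([0.471, -0.317, 0.023], 0.88), ([0.57, 0.127, 0.005], 0.45)]
top green_pot [([0.625, -0.126, 0.019], 0.71), ([0.568, 0.128, 0.009], 0.42)]
top blue_pot [([0.455, 0.342, 0.001], 0.8)]
top gold_bottle [([0.665, -0.296, 0.002], 0.61)]
top tin [([0.599, 0.324, -0.002], 0.83)]
top glass_jar [([0.365, 0.332, -0.001], 0.72), ([0.482, 0.051, 0.015], 0.46)]
[ 0.20819311 -0.48192632  0.23128514] [-4.27412150e-05  9.79285350e-01  2.02485067e-01  4.58491936e-06] 1.7
```

View images.

View pics/top0.png

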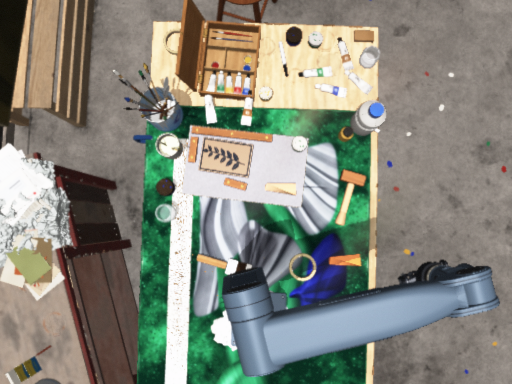

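View pics/scene0.png

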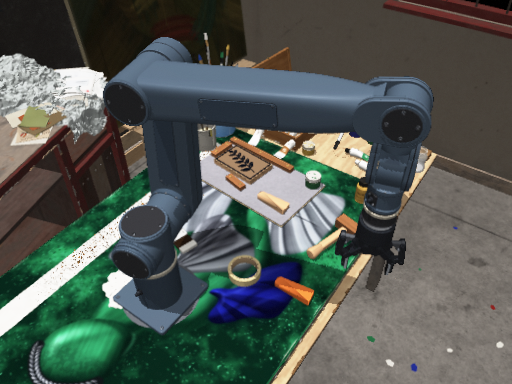

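```bash
cat > p.py <<'E'
from h import *
import sys,json
# usage: p.py x y z(mm) theta(rad) hand ; prints rows; theta = heading of tool x in world
x,y,z,th,hand=map(float,sys.argv[1:6]); vmax=float(sys.argv[6]) if len(sys.argv)>6 else 38
s=bot.sense(); p=s['ee_pos']*1000; r=R.from_quat(np.r_[s['ee_rot'][1:],s['ee_rot'][0]]).as_matrix()
t0=np.arctan2(r[1,0],r[0,0]); d=np.array([x,y,z])-p
dt=(th-t0+np.pi)%(2*np.pi)-np.pi
if t0<0 and th>np.pi/2 and False: pass
n=int(max(np.ceil(np.linalg.norm(d)/vmax),np.ceil(abs(dt)/.124),1))
print('t',round(s['time_s'],2),'from',p.round(1),'th',round(t0,3),'tilt',round(float(np.arccos(-r[2,2])),4),'d',d.round(1),'dth',round(dt,3),'F',np.round(s['force'],1))
rows=[]
for i in range(n):
    a=t0+dt*i/n; w=d/n
    ex=np.array([np.cos(a),np.sin(a),0]);ey=np.array([np.sin(a),-np.cos(a),0])
    rows.append([round(float(w@ex)),round(float(w@ey)),round(float(-w[2]))])
for i in range(0,n,8):
    print('dp',json.dumps(rows[i:i+8]),'dr z',round(-dt/n,3),'x',len(rows[i:i+8]))
E
python3 p.py 440 60 300 3.04 85
```

```text
t 1.7 from [ 208.2 -481.9  231.3] th 0.408 tilt 0.0001 d [231.8 541.9  68.7] dth 2.632 F [0.7 1.2 0.4]
dp [[19, -18, -3], [22, -16, -3], [23, -13, -3], [25, -10, -3], [26, -7, -3], [26, -4, -3], [27, -1, -3], [27, 2, -3]] dr z -0.12 x 8
dp [[26, 5, -3], [25, 8, -3], [24, 11, -3], [23, 14, -3], [21, 17, -3], [19, 19, -3], [16, 21, -3], [14, 23, -3]] dr z -0.12 x 8
dp [[11, 25, -3], [8, 26, -3], [5, 26, -3], [2, 27, -3], [-2, 27, -3], [-5, 26, -3]] dr z -0.12 x 6
```

Request:
drive_tool:
  dp:
    - [19,-18,-3]
    - [22,-16,-3]
    - [23,-13,-3]
    - [25,-10,-3]
    - [26,-7,-3]
    - [26,-4,-3]
    - [27,-1,-3]
    - [27,2,-3]
  dr:
    - [0,0,-0.12]
    - [0,0,-0.12]
    - [0,0,-0.12]
    - [0,0,-0.12]
    - [0,0,-0.12]
    - [0,0,-0.12]
    - [0,0,-0.12]
    - [0,0,-0.12]
  hand: [85,85,85,85,85,85,85,85]

```text
time_s: 2.37
ee_pos: [0.2939, -0.2845, 0.2556]
ee_rot: [0.0, 0.773, 0.634, 0.0]
force: [0.9, 0.2, 0.3]
finger_gap: 0.993
gripper_force: 0.0
```

Request:
drive_tool:
  dp:
    - [26,5,-3]
    - [25,8,-3]
    - [24,11,-3]
    - [23,14,-3]
    - [21,17,-3]
    - [19,19,-3]
    - [16,21,-3]
    - [14,23,-3]
  dr:
    - [0,0,-0.12]
    - [0,0,-0.12]
    - [0,0,-0.12]
    - [0,0,-0.12]
    - [0,0,-0.12]
    - [0,0,-0.12]
    - [0,0,-0.12]
    - [0,0,-0.12]
  hand: [85,85,85,85,85,85,85,85]

```text
time_s: 3.03
ee_pos: [0.3757, -0.0875, 0.2797]
ee_rot: [0.0, 0.393, 0.919, -0.0]
force: [1.9, -0.9, 0.3]
finger_gap: 0.994
gripper_force: 0.0
```

Request:
drive_tool:
  dp:
    - [11,25,-3]
    - [8,26,-3]
    - [5,26,-3]
    - [2,27,-3]
    - [-2,27,-3]
    - [-5,26,-3]
    - [0,0,0]
  dr:
    - [0,0,-0.12]
    - [0,0,-0.12]
    - [0,0,-0.12]
    - [0,0,-0.12]
    - [0,0,-0.12]
    - [0,0,-0.12]
    - [0,0,0]
  hand: [85,85,85,85,85,85,85]

```text
time_s: 3.62
ee_pos: [0.4389, 0.0639, 0.2975]
ee_rot: [0.001, 0.043, 0.999, 0.001]
force: [-0.1, -0.4, 0.6]
finger_gap: 0.992
gripper_force: 0.0
```

```bash
python3 - <<'E'
from h import *
s=bot.sense();print(s['ee_pos'],s['time_s'])
d=cap('wrist','w1');d2=cap('top','top1')
M=np.linalg.inv(d['camera_from_world']);print(M.round(3))
np.savez('w1.npz',**d);np.savez('top1.npz',**d2)
for c,dd in [('wrist',d),('top',d2)]:
    for n in ['bed_corner','cleat_right','cleat_left','wedge_home','block','block_corner','wedge','wedge_butt']:
        print(c,n,[(np.round(toworld(dd,r['point']),4).tolist(),round(r['conf'],2)) for r in bot.place_of(c,n)[:2]])
E
```

```text
[0.43886764 0.06393872 0.29749323] 3.6167
[[ 0.087 -0.958 -0.273  0.369]
 [ 0.996  0.085  0.021  0.07 ]
 [ 0.003 -0.274  0.962  0.44 ]
 [ 0.     0.     0.     1.   ]]
wrist bed_corner []
wrist cleat_right [([0.4805, 0.055, 0.014], 0.79)]
wrist cleat_left [([0.4971, 0.1294, 0.0141], 0.87), ([0.3654, 0.3372, 0.0017], 0.42)]
wrist wedge_home [([0.4967, 0.0316, 0.0102], 0.78), ([0.4981, 0.1286, 0.0145], 0.54)]
wrist block [([0.5738, 0.1334, 0.0079], 0.68)]
wrist block_corner []
wrist wedge [([0.4862, -0.1168, 0.0146], 0.65)]
wrist wedge_butt [([0.4633, -0.1201, 0.0153], 0.71)]
top bed_corner [([0.655, 0.2308, 0.0121], 0.69)]
top cleat_right [([0.5132, -0.3234, 0.0016], 0.7), ([0.4822, 0.0489, 0.016], 0.61)]
top cleat_left [([0.4786, 0.0513, 0.0138], 0.66), ([0.3639, 0.3301, -0.0], 0.65)]
top wedge_home [([0.4911, 0.0262, 0.0136], 0.81)]
top block [([0.5704, 0.1284, 0.0086], 0.79), ([0.6001, 0.322, -0.0017], 0.6)]
top block_corner [([0.6431, 0.2144, 0.0172], 0.73), ([0.4921, 0.0282, 0.0131], 0.23)]
top wedge [([0.4811, -0.1205, 0.0126], 0.86), ([0.2446, -0.3544, 0.001], 0.71)]
top wedge_butt [([0.2183, -0.357, 0.0044], 0.83), ([0.4679, -0.1232, 0.0113], 0.72)]
```

View pics/w1.png

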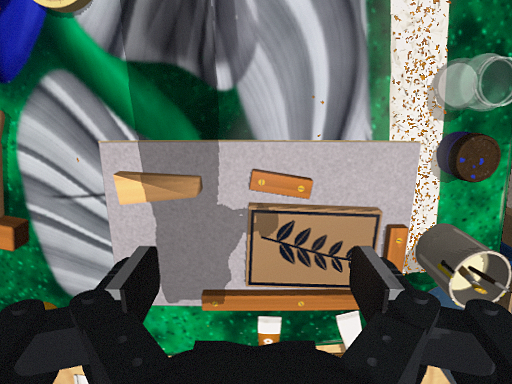

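```bash
python3 - <<'E'
import cv2
i=cv2.imread('pics/w1.png')[130:310,90:356];i=cv2.resize(i,None,fx=3,fy=3,interpolation=cv2.INTER_CUBIC);cv2.imwrite('pics/w1a.png',i)
i=cv2.imread('pics/w1.png')[130:310,190:440];i=cv2.resize(i,None,fx=3,fy=3,interpolation=cv2.INTER_CUBIC);cv2.imwrite('pics/w1b.png',i)
E
```

```text
(no output)
```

View pics/w1a.png

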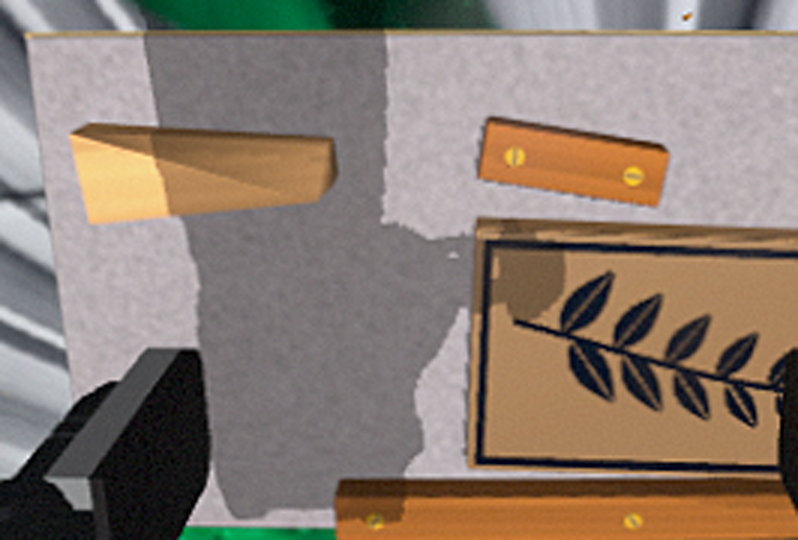

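View pics/w1b.png

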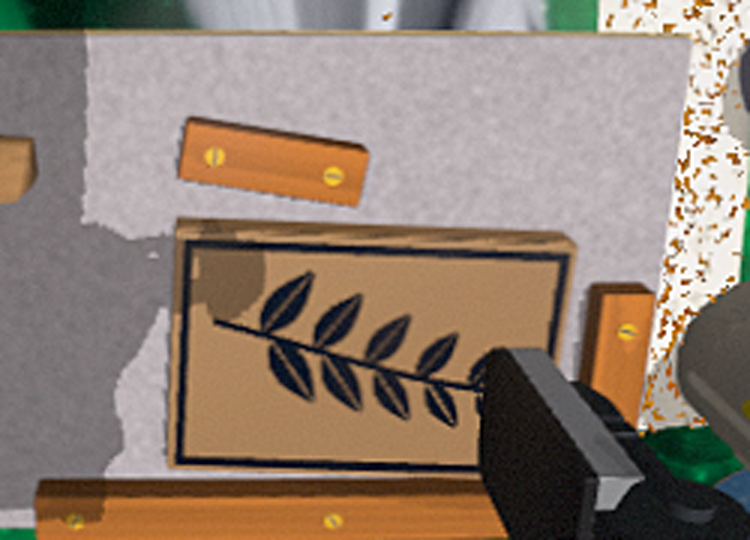

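```bash
cat > fit.py <<'E'
from h import *
from scipy.optimize import least_squares
d=dict(np.load('w1.npz'))
A=lambda x,y:(90+(x-1)/3,130+(y-1)/3); B=lambda x,y:(190+(x-1)/3,130+(y-1)/3)
obs=[(A(27,37),-125,-260,12),(B(690,38),-125,170,12),(A(79,526),125,-260,12),(A(338,480),94,-130,12),(A(480,180),-64.3,-60,30),(A(658,207),-51,20,30),(B(592,284),-10,134,12)]
W=np.array([pix2w(d,o[0],o[3]/1000)[0][:2]*1000 for o in obs]); L=np.array([o[1:3] for o in obs])
def T(p,L): c,s=np.cos(p[2]),np.sin(p[2]); return L@np.array([[c,s],[-s,c]])+p[:2]
f=lambda p:(T(p,L)-W).ravel()
r=least_squares(f,[545,105,-.08]); p=r.x; print('bed',p.round(4)); print(f(p).reshape(-1,2).round(1))
np.save('bed.npy',p)
def inv(p,w): c,s=np.cos(p[2]),np.sin(p[2]); return (np.atleast_2d(w)-p[:2])@np.array([[c,-s],[s,c]])
g=lambda uv,z: inv(p,pix2w(d,uv,z/1000)[0][:2]*1000)[0].round(1)
print('corner',T(p,np.array([[94,134.],[-64.3,-60],[-47,-82]])).round(1))
print('block nearR bot',g(A(476,219),12),'nearL bot',g(B(577,240),12),'farR top',g(A(472,468),34))
print('wedge butt near top',g(A(72,133),32),'far top',g(A(88,223),32),'near bot',g(A(88,124),12),'tip near bot',g(A(330,137),12),'tip far top',g(A(325,200),32))
E
python3 fit.py; python3 p.py 470 -250 230 2.92 85
```

```text
bed [ 5.487985e+02  1.075838e+02 -9.180000e-02]
[[-0.8 -1.7]
 [ 1.1  2.3]
 [ 0.4  4.2]
 [-1.7 -0.7]
 [ 0.1 -1.8]
 [ 1.6  0.1]
 [-0.6 -2.4]]
corner [[654.7 232.4]
 [479.3  53.7]
 [494.5  30.2]]
block nearR bot [-41.2 -60.2] nearL bot [-31.5 126.6] farR top [ 74.8 -61.8]
wedge butt near top [ -85.4 -233.8] far top [ -44.8 -231.2] near bot [ -85.2 -234.8] tip near bot [ -79.4 -125.5] tip far top [ -55.8 -125.5]
t 4.52 from [437.6  60.4 297.3] th 3.048 tilt 0.0001 d [  32.4 -310.4  -67.3] dth -0.128 F [-0.5 -0.3 -0.2]
dp [[-7, -34, 7], [-7, -34, 7], [-8, -34, 7], [-8, -34, 7], [-9, -34, 7], [-9, -33, 7], [-10, -33, 7], [-10, -33, 7]] dr z 0.014 x 8
dp [[-11, -33, 7]] dr z 0.014 x 1
```

Request:
drive_tool:
  dp:
    - [-7,-36,7]
    - [-7,-36,7]
    - [-8,-36,7]
    - [-8,-36,7]
    - [-9,-36,7]
    - [-9,-36,7]
    - [-10,-36,7]
    - [-10,-36,7]
  dr:
    - [0,0,0.015]
    - [0,0,0.015]
    - [0,0,0.015]
    - [0,0,0.015]
    - [0,0,0.015]
    - [0,0,0.015]
    - [0,0,0.015]
    - [0,0,0.015]
  hand: [85,85,85,85,85,85,85,85]

```text
time_s: 5.18
ee_pos: [0.4627, -0.2364, 0.241]
ee_rot: [0.0, 0.107, 0.994, 0.0]
force: [0.7, 0.6, 0.5]
finger_gap: 0.991
gripper_force: 0.0
```

Request:
drive_tool:
  dp:
    - [-10,-36,7]
    - [-10,-36,7]
    - [0,0,0]
    - [0,0,0]
  dr:
    - [0,0,0]
    - [0,0,0]
    - [0,0,0]
    - [0,0,0]
  hand: [85,85,85,85]

```text
time_s: 5.52
ee_pos: [0.4663, -0.3105, 0.2254]
ee_rot: [-0.001, 0.108, 0.994, 0.001]
force: [-0.7, 1.3, 0.4]
finger_gap: 0.996
gripper_force: 0.0
```

```bash
python3 - <<'E'
from h import *
s=bot.sense();print(s['ee_pos'],s['time_s'])
d=cap('wrist','w2');np.savez('w2.npz',**d)
for n in ['mallet','mallet_grip','gold_bottle']:
    print(n,[(np.round(toworld(d,r['point']),4).tolist(),round(r['conf'],2)) for r in bot.place_of('wrist',n)[:2]])
i=cv2.imread('pics/w2.png');cv2.imwrite('pics/w2b.png',cv2.resize(i,None,fx=1.55,fy=1.55,interpolation=cv2.INTER_CUBIC))
E
```

```text
[ 0.46626035 -0.31049463  0.22543812] 5.5167
mallet [([0.5096, -0.3231, 0.0029], 0.74)]
mallet_grip [([0.4719, -0.3122, 0.0171], 0.63)]
gold_bottle [([0.6653, -0.292, 0.002], 0.6)]
```

View pics/w2b.png

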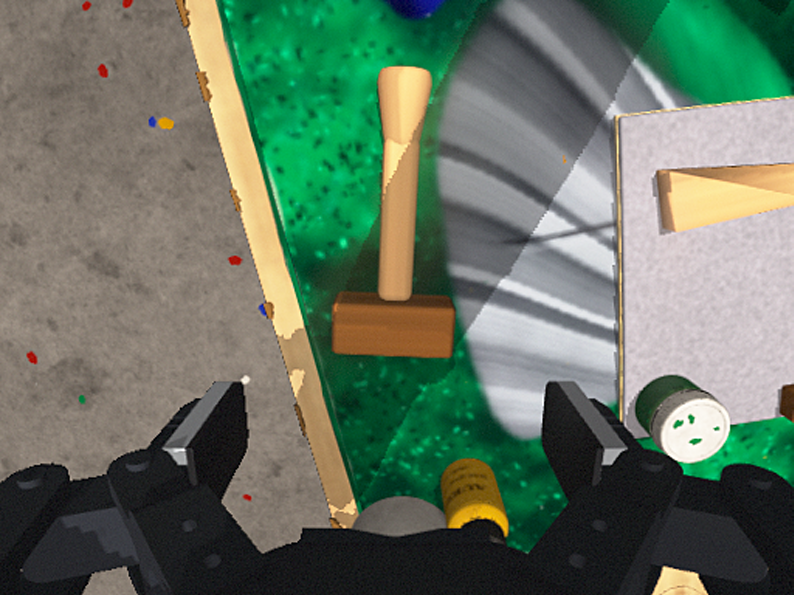

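```bash
python3 - <<'E'
from h import *
d=dict(np.load('w2.npz'));k=1.55
P=lambda L,z:(pix2w(d,[((x+.5)/k-.5,(y+.5)/k-.5) for x,y in L],z)[:,:2]*1000).round(1)
h=P([(333,307),(455,309),(333,353),(452,357)],.036);print(h,h.mean(0))
for a,b in [(0,1),(2,3)]: v=h[b]-h[a];print(np.linalg.norm(v),np.arctan2(-v[0],v[1]))
q=P([(396.5,296),(401,145)],.029);v=q[0]-q[1];print(q,np.linalg.norm(v),np.arctan2(v[1],v[0]))
E
```

```text
[[ 484.6 -356.8]
 [ 504.2 -275.6]
 [ 517.2 -365.2]
 [ 538.4 -284.1]] [ 511.1   -320.425]
83.53202978498724 -0.23684876094691987
83.82511556806821 -0.2556842726363952
[[ 488.3 -313.1]
 [ 390.5 -288.5]] 100.84641788382969 -0.24642166356830228
```

```bash
python3 p.py 472.4 -310.2 3 2.896 85 36
```

```text
t 5.72 from [ 467.4 -308.   228.2] th 2.929 tilt 0.0009 d [   5.    -2.2 -225.2] dth -0.033 F [0.  0.  0.3]
dp [[-1, 0, 32], [-1, 0, 32], [-1, 0, 32], [-1, 0, 32], [-1, 0, 32], [-1, 0, 32], [-1, 0, 32]] dr z 0.005 x 7
```

Request:
drive_tool:
  dp:
    - [-1,0,36]
    - [-1,-0.5,36]
    - [-1,0,36]
    - [-1,-0.5,36]
    - [-1,0,36]
    - [0,0,25]
    - [0,0,10]
    - [0,0,8]
  dr:
    - [0,0,0.005]
    - [0,0,0.005]
    - [0,0,0.005]
    - [0,0,0.005]
    - [0,0,0.005]
    - [0,0,0.005]
    - [0,0,0]
    - [0,0,0]
  hand: [85,85,85,85,85,85,85,85]

```text
time_s: 6.38
ee_pos: [0.4712, -0.3094, 0.0032]
ee_rot: [-0.001, 0.121, 0.993, 0.001]
force: [0.6, -0.7, 0.7]
finger_gap: 0.998
gripper_force: 0.0
```

Request:
drive_tool:
  dp:
    - [0,0,0]
    - [0,0,0]
    - [0,0,0]
  dr:
    - [0,0,0]
    - [0,0,0]
    - [0,0,0]
  hand: [85,85,85]

```text
time_s: 6.63
ee_pos: [0.4735, -0.3125, 0.0071]
ee_rot: [0.002, 0.121, 0.993, -0.001]
force: [0.9, -0.8, 1.3]
finger_gap: 0.991
gripper_force: 0.0
```

Request:
drive_tool:
  dp:
    - [0,0,2]
    - [0,0,0]
    - [0,0,0]
    - [0,0,0]
    - [0,0,0]
    - [0,0,0]
    - [0,0,0]
    - [0,0,0]
  dr:
    - [0,0,0]
    - [0,0,0]
    - [0,0,0]
    - [0,0,0]
    - [0,0,0]
    - [0,0,0]
    - [0,0,0]
    - [0,0,0]
  hand: [10,10,10,10,10,10,10,10]
  newtons: 110

```text
time_s: 7.3
ee_pos: [0.4722, -0.3116, 0.0029]
ee_rot: [0.001, 0.122, 0.993, -0.0]
force: [0.5, -0.9, 2.8]
finger_gap: 0.261
gripper_force: 108.7
```

Request:
drive_tool:
  dp:
    - [0,0,0]
    - [0,0,0]
    - [0,0,0]
    - [0,0,0]
  dr:
    - [0,0,0]
    - [0,0,0]
    - [0,0,0]
    - [0,0,0]
  hand: [10,10,10,10]

```text
time_s: 7.63
ee_pos: [0.4722, -0.3116, 0.0029]
ee_rot: [0.001, 0.122, 0.993, -0.0]
force: [-0.2, -0.2, 5.4]
finger_gap: 0.262
gripper_force: 108.8
```

```bash
cat > b.py <<'E'
# b.py hx hy (head centre, bed mm) m (mallet yaw in bed) tcpz [vmax] -> rows
from h import *
import sys,subprocess
hx,hy,m,z=map(float,sys.argv[1:5]); p=np.load('bed.npy'); c,s=np.cos(p[2]),np.sin(p[2])
t=np.array([hx-40*np.cos(m),hy-40*np.sin(m)]); w=p[:2]+[c*t[0]-s*t[1],s*t[0]+c*t[1]]
th=np.pi+p[2]+m
# current head in bed
S=bot.sense(); r=R.from_quat(np.r_[S['ee_rot'][1:],S['ee_rot'][0]]).as_matrix(); h=S['ee_pos'][:2]*1000-40*r[:2,0]-p[:2]
print('head now bed',np.round([c*h[0]+s*h[1],-s*h[0]+c*h[1]],1),'q6',round(S['q'][5],2))
subprocess.run(['python3','p.py',*map(str,[w[0],w[1],z,th,10,*sys.argv[5:6]])])
E
python3 b.py -85 72 0 100 34
```

```text
t 7.63 from [ 472.2 -311.6    2.9] th 2.898 tilt 0.0012 d [-41.2 502.3  97.1] dth 0.152 F [-0.2 -0.2  5.4]
dp [[10, 30, -6], [10, 30, -6], [10, 30, -6], [9, 30, -6], [9, 30, -6], [9, 30, -6], [8, 30, -6], [8, 30, -6]] dr z -0.01 x 8
dp [[8, 31, -6], [7, 31, -6], [7, 31, -6], [7, 31, -6], [7, 31, -6], [6, 31, -6], [6, 31, -6], [6, 31, -6]] dr z -0.01 x 8
head now bed [   1.7 -430.5] q6 -0.46
```

Request:
drive_tool:
  dp:
    - [0,0,-10]
    - [0,0,-27]
    - [0,0,-30]
    - [0,0,-30]
    - [10,30,0]
    - [10,30,0]
    - [10,30,0]
    - [10,30,0]
  dr:
    - [0,0,0]
    - [0,0,0]
    - [0,0,0]
    - [0,0,0]
    - [0,0,-0.01]
    - [0,0,-0.01]
    - [0,0,-0.01]
    - [0,0,-0.01]
  hand: [10,10,10,10,10,10,10,10]

```text
time_s: 8.3
ee_pos: [0.4587, -0.1837, 0.0985]
ee_rot: [-0.001, 0.102, 0.995, 0.001]
force: [0.7, 0.9, -1.5]
finger_gap: 0.258
gripper_force: 108.1
```

Request:
drive_tool:
  dp:
    - [9,31,0]
    - [9,31,0]
    - [8,31,0]
    - [8,31,0]
    - [8,31,0]
    - [8,31,0]
    - [7,31,0]
    - [7,31,0]
  dr:
    - [0,0,-0.01]
    - [0,0,-0.01]
    - [0,0,-0.01]
    - [0,0,-0.01]
    - [0,0,-0.01]
    - [0,0,-0.01]
    - [0,0,-0.01]
    - [0,0,-0.01]
  hand: [10,10,10,10,10,10,10,10]

```text
time_s: 8.97
ee_pos: [0.4369, 0.0714, 0.0983]
ee_rot: [-0.001, 0.062, 0.998, -0.0]
force: [1.7, -0.4, -0.8]
finger_gap: 0.257
gripper_force: 108.1
```

Request:
drive_tool:
  dp:
    - [7,31,0]
    - [6,31,0]
    - [6,31,0]
    - [6,31,0]
    - [0,0,0]
    - [0,0,0]
    - [0,0,0]
  dr:
    - [0,0,-0.01]
    - [0,0,-0.01]
    - [0,0,-0.01]
    - [0,0,-0.01]
    - [0,0,0]
    - [0,0,0]
    - [0,0,0]
  hand: [10,10,10,10,10,10,10]

```text
time_s: 9.55
ee_pos: [0.4263, 0.1955, 0.0984]
ee_rot: [-0.001, 0.042, 0.999, -0.001]
force: [-0.7, -0.9, -1.8]
finger_gap: 0.261
gripper_force: 108.2
```

```bash
python3 b.py -85 72 0 18 34; python3 - <<'E'
from h import *
d=cap('wrist','w3');np.savez('w3.npz',**d)
i=cv2.imread('pics/w3.png');cv2.imwrite('pics/w3b.png',cv2.resize(i,None,fx=1.55,fy=1.55,interpolation=cv2.INTER_CUBIC))
E
```

```text
t 9.55 from [426.3 195.5  98.4] th 3.058 tilt 0.0026 d [  4.7  -4.8 -80.4] dth -0.009 F [-0.7 -0.9 -1.8]
dp [[-2, -1, 27], [-2, -1, 27], [-2, -1, 27]] dr z 0.003 x 3
head now bed [-90.1  76.7] q6 0.37
```

View pics/w3b.png

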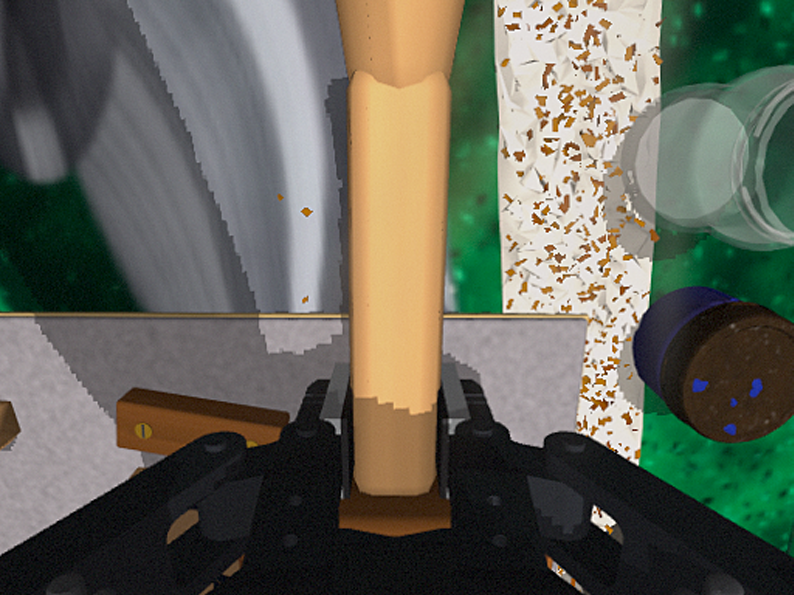

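Request:
drive_tool:
  dp:
    - [-1,-1,20]
    - [-1,-1,25]
    - [-1,-0.5,20]
    - [0,0,10]
    - [0,0,5]
    - [0,0,0]
    - [0,0,0]
  dr:
    - [0,0,0.003]
    - [0,0,0.003]
    - [0,0,0.003]
    - [0,0,0]
    - [0,0,0]
    - [0,0,0]
    - [0,0,0]
  hand: [10,10,10,10,10,10,10]

```text
time_s: 10.18
ee_pos: [0.4306, 0.1929, 0.02]
ee_rot: [0.0, 0.047, 0.999, 0.0]
force: [-0.4, -0.1, -1.6]
finger_gap: 0.26
gripper_force: 108.3
```

```bash
python3 b.py -65 74 0 18 6
```

```text
t 10.18 from [430.6 192.9  20. ] th 3.048 tilt 0.0009 d [20.4 -2.  -2. ] dth 0.002 F [-0.4 -0.1 -1.6]
dp [[-5, 0, 1], [-5, 0, 1], [-5, 0, 1], [-5, 0, 1]] dr z -0.0 x 4
head now bed [-85.5  74.1] q6 0.37
```

Request:
drive_tool:
  dp:
    - [-6,0,0]
    - [-7,0,0]
    - [-6,0,0]
    - [-4,0,0]
    - [-3,0,0]
    - [-3,0,0]
    - [-3,0,0]
    - [-3,0,0]
  dr:
    - [0,0,0]
    - [0,0,0]
    - [0,0,0]
    - [0,0,0]
    - [0,0,0]
    - [0,0,0]
    - [0,0,0]
    - [0,0,0]
  hand: [10,10,10,10,10,10,10,10]

```text
time_s: 10.85
ee_pos: [0.4636, 0.19, 0.019]
ee_rot: [-0.002, 0.046, 0.999, -0.0]
force: [-5.0, 0.6, 0.8]
finger_gap: 0.261
gripper_force: 109.0
```

Request:
drive_tool:
  dp:
    - [-2,0,0]
    - [-2,0,0]
    - [0,0,0]
  dr:
    - [0,0,0]
    - [0,0,0]
    - [0,0,0]
  hand: [10,10,10]

```text
time_s: 11.1
ee_pos: [0.4673, 0.1895, 0.0188]
ee_rot: [-0.002, 0.047, 0.999, -0.0]
force: [-5.9, 0.4, 1.3]
finger_gap: 0.259
gripper_force: 108.9
```

Request:
drive_tool:
  dp:
    - [-2,0,0]
    - [-2,0,0]
    - [0,0,0]
  dr:
    - [0,0,0]
    - [0,0,0]
    - [0,0,0]
  hand: [10,10,10]

```text
time_s: 11.35
ee_pos: [0.468, 0.1888, 0.0182]
ee_rot: [-0.005, 0.047, 0.999, -0.001]
force: [-12.4, -0.1, 5.3]
finger_gap: 0.267
gripper_force: 109.7
```

```bash
python3 b.py -45 74 0 18 6
```

```text
t 11.35 from [468.  188.8  18.2] th 3.048 tilt 0.0102 d [ 2.9  0.3 -0.2] dth 0.002 F [-12.4  -0.1   5.3]
dp [[-3, 1, 0]] dr z -0.002 x 1
head now bed [-47.9  73.4] q6 0.34
```

Request:
drive_tool:
  dp:
    - [-2,0,0]
    - [-1,0,0]
    - [0,0,0]
  dr:
    - [0,0,0]
    - [0,0,0]
    - [0,0,0]
  hand: [10,10,10]

```text
time_s: 11.6
ee_pos: [0.4684, 0.1882, 0.0174]
ee_rot: [-0.008, 0.047, 0.999, -0.001]
force: [-16.5, -0.2, 6.9]
finger_gap: 0.255
gripper_force: 109.7
```

Request:
drive_tool:
  dp:
    - [-1,0,0]
    - [-1,0,0]
    - [0,0,0]
  dr:
    - [0,0,0]
    - [0,0,0]
    - [0,0,0]
  hand: [10,10,10]

```text
time_s: 11.85
ee_pos: [0.4684, 0.1881, 0.0172]
ee_rot: [-0.01, 0.047, 0.999, -0.001]
force: [-21.2, 0.3, 9.8]
finger_gap: 0.261
gripper_force: 110.1
```

Request:
drive_tool:
  dp:
    - [10,0,0]
    - [10,0,0]
    - [5,0,-25]
    - [0,0,-30]
    - [0,0,-30]
    - [0,0,0]
  dr:
    - [0,0,0]
    - [0,0,0]
    - [0,0,0]
    - [0,0,0]
    - [0,0,0]
    - [0,0,0]
  hand: [10,10,10,10,10,10]

```text
time_s: 12.35
ee_pos: [0.4584, 0.1925, 0.1119]
ee_rot: [0.008, 0.046, 0.999, 0.002]
force: [1.3, 0.6, -0.4]
finger_gap: 0.259
gripper_force: 108.4
```

```bash
python3 b.py 22 -110 1.5708 100 34
```

```text
t 12.35 from [458.4 192.5 111.9] th 3.049 tilt 0.0156 d [  98.5 -236.3  -11.9] dth 1.571 F [ 1.3  0.6 -0.4]
dp [[-9, -17, 1], [-7, -18, 1], [-5, -19, 1], [-2, -20, 1], [0, -20, 1], [2, -20, 1], [5, -19, 1], [7, -18, 1]] dr z -0.121 x 8
dp [[9, -17, 1], [11, -16, 1], [13, -15, 1], [15, -13, 1], [16, -11, 1]] dr z -0.121 x 5
head now bed [-57.8  76.2] q6 0.36
```

Request:
drive_tool:
  dp:
    - [-9,-17,1]
    - [-7,-18,1]
    - [-5,-19,1]
    - [-2,-20,1]
    - [0,-20,1]
    - [2,-20,1]
    - [5,-19,1]
    - [7,-18,1]
  dr:
    - [0,0,-0.121]
    - [0,0,-0.121]
    - [0,0,-0.121]
    - [0,0,-0.121]
    - [0,0,-0.121]
    - [0,0,-0.121]
    - [0,0,-0.121]
    - [0,0,-0.121]
  hand: [10,10,10,10,10,10,10,10]

```text
time_s: 13.02
ee_pos: [0.5141, 0.0444, 0.0961]
ee_rot: [0.001, -0.426, 0.904, -0.001]
force: [1.0, 0.2, -2.0]
finger_gap: 0.26
gripper_force: 108.5
```

Request:
drive_tool:
  dp:
    - [9,-17,1]
    - [11,-16,1]
    - [13,-15,1]
    - [15,-13,1]
    - [16,-11,1]
    - [0,0,0]
    - [0,0,0]
    - [0,0,0]
  dr:
    - [0,0,-0.121]
    - [0,0,-0.121]
    - [0,0,-0.121]
    - [0,0,-0.121]
    - [0,0,-0.121]
    - [0,0,0]
    - [0,0,0]
    - [0,0,0]
  hand: [10,10,10,10,10,10,10,10]

```text
time_s: 13.68
ee_pos: [0.5503, -0.0446, 0.0911]
ee_rot: [0.0, -0.674, 0.739, -0.0]
force: [-0.1, 0.7, -2.1]
finger_gap: 0.259
gripper_force: 108.4
```

```bash
python3 b.py 22 -110 1.5708 18 25
```

```text
t 13.68 from [550.3 -44.6  91.1] th -1.663 tilt 0.0004 d [  6.7   0.8 -73.1] dth 0.0 F [-0.1  0.7 -2.1]
dp [[0, -2, 24], [0, -2, 24], [0, -2, 24]] dr z -0.0 x 3
head now bed [  15.4 -111.4] q6 -1.68
```

Request:
drive_tool:
  dp:
    - [0,-2,20]
    - [0,-2,23]
    - [0,-3,18]
    - [0,0,8]
    - [0,0,3]
    - [0,0,0]
    - [0,0,0]
  dr:
    - [0,0,0]
    - [0,0,0]
    - [0,0,0]
    - [0,0,0]
    - [0,0,0]
    - [0,0,0]
    - [0,0,0]
  hand: [10,10,10,10,10,10,10]

```text
time_s: 14.27
ee_pos: [0.5578, -0.0451, 0.0204]
ee_rot: [0.0, -0.674, 0.738, -0.001]
force: [0.4, -0.2, -1.9]
finger_gap: 0.257
gripper_force: 108.4
```

```bash
python3 b.py 22 -65 1.5708 18 6
```

```text
t 14.27 from [557.8 -45.1  20.4] th -1.661 tilt 0.0016 d [ 3.3 46.1 -2.4] dth -0.002 F [ 0.4 -0.2 -1.9]
dp [[-6, 0, 0], [-6, 0, 0], [-6, 0, 0], [-6, 0, 0], [-6, 0, 0], [-6, 0, 0], [-6, 0, 0], [-6, 0, 0]] dr z 0.0 x 8
head now bed [  22.9 -111.2] q6 -1.68
```

Request:
drive_tool:
  dp:
    - [-6,0,1]
    - [-8,0,0]
    - [-8,0,0]
    - [-5,0,0]
    - [-3,0,0]
    - [-3,0,0]
    - [-3,0,0]
    - [-3,0,0]
  dr:
    - [0,0,0]
    - [0,0,0]
    - [0,0,0]
    - [0,0,0]
    - [0,0,0]
    - [0,0,0]
    - [0,0,0]
    - [0,0,0]
  hand: [10,10,10,10,10,10,10,10]

```text
time_s: 14.93
ee_pos: [0.5613, -0.0072, 0.019]
ee_rot: [-0.0, -0.674, 0.739, -0.001]
force: [0.1, -4.4, 1.3]
finger_gap: 0.257
gripper_force: 108.7
```

Request:
drive_tool:
  dp:
    - [-2,0,0]
    - [-2,0,0]
    - [-2,0,0]
    - [0,0,0]
  dr:
    - [0,0,0]
    - [0,0,0]
    - [0,0,0]
    - [0,0,0]
  hand: [10,10,10,10]

```text
time_s: 15.27
ee_pos: [0.5614, -0.0001, 0.0183]
ee_rot: [0.0, -0.674, 0.738, 0.0]
force: [0.2, -2.5, -0.5]
finger_gap: 0.26
gripper_force: 108.7
```

Request:
drive_tool:
  dp:
    - [-2,0,0]
    - [-2,0,0]
    - [0,0,0]
  dr:
    - [0,0,0]
    - [0,0,0]
    - [0,0,0]
  hand: [10,10,10]

```text
time_s: 15.52
ee_pos: [0.5615, 0.0008, 0.0185]
ee_rot: [-0.002, -0.674, 0.739, -0.002]
force: [-0.8, -11.2, 1.5]
finger_gap: 0.259
gripper_force: 108.9
```

```bash
python3 b.py 22 -65 1.5708 18 6
```

```text
t 15.52 from [561.5   0.8  18.5] th -1.663 tilt 0.0065 d [-0.4  0.3 -0.5] dth -0.0 F [ -0.8 -11.2   1.5]
dp [[0, 0, 1]] dr z 0.0 x 1
head now bed [ 22.4 -65.2] q6 -1.59
```

Request:
drive_tool:
  dp:
    - [-2,0,0]
    - [-2,0,0]
    - [0,0,0]
    - [0,0,0]
  dr:
    - [0,0,0]
    - [0,0,0]
    - [0,0,0]
    - [0,0,0]
  hand: [10,10,10,10]

```text
time_s: 15.85
ee_pos: [0.5616, 0.0008, 0.0189]
ee_rot: [-0.005, -0.673, 0.739, -0.005]
force: [-1.8, -18.8, 3.9]
finger_gap: 0.262
gripper_force: 109.0
```

Request:
drive_tool:
  dp:
    - [8,0,0]
    - [10,0,0]
    - [15,0,0]
    - [15,0,-20]
    - [0,0,-30]
    - [0,0,-30]
    - [0,0,0]
  dr:
    - [0,0,0]
    - [0,0,0]
    - [0,0,0]
    - [0,0,0]
    - [0,0,0]
    - [0,0,0]
    - [0,0,0]
  hand: [10,10,10,10,10,10,10]

```text
time_s: 16.43
ee_pos: [0.5615, -0.0403, 0.1047]
ee_rot: [0.004, -0.674, 0.738, -0.003]
force: [1.6, 0.1, -0.1]
finger_gap: 0.262
gripper_force: 108.4
```

```bash
python3 b.py -85 74 0 100 34; python3 - <<'E'
from h import *
d=cap('wrist','w4');np.savez('w4.npz',**d);d2=cap('top','top4');d3=cap('scene','sc4')
i=cv2.imread('pics/w4.png')
t=cv2.imread('pics/top4.png')[110:215,170:320]; t=cv2.resize(t,(400,280),interpolation=cv2.INTER_CUBIC)
s=cv2.imread('pics/sc4.png')[120:240,180:350]; s=cv2.resize(s,(400,282),interpolation=cv2.INTER_CUBIC)[:280]
i=cv2.resize(i,(400,300));o=np.zeros((580,800,3),np.uint8);o[:300,:400]=i;o[300:,:400]=t;o[300:,400:]=s;cv2.imwrite('pics/m4.png',o)
E
```

```text
t 16.43 from [561.5 -40.3 104.7] th -1.661 tilt 0.0105 d [-130.4  233.    -4.7] dth -1.572 F [ 1.6  0.1 -0.1]
dp [[-17, 12, 0], [-15, 14, 0], [-14, 15, 0], [-12, 17, 0], [-10, 18, 0], [-7, 19, 0], [-5, 20, 0], [-3, 20, 0]] dr z 0.121 x 8
dp [[0, 21, 0], [2, 20, 0], [5, 20, 0], [7, 19, 0], [10, 18, 0]] dr z 0.121 x 5
head now bed [  26.1 -106.1] q6 -1.67
```

View pics/m4.png

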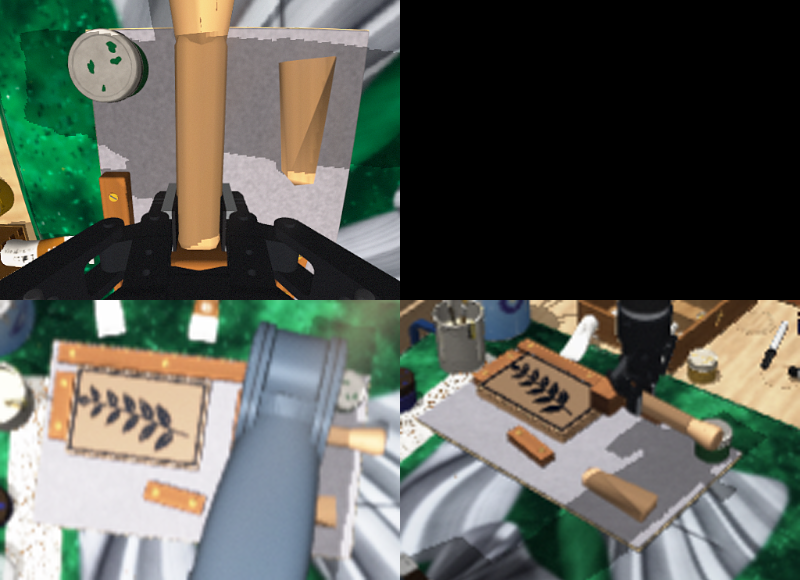

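Request:
drive_tool:
  dp:
    - [-17,12,0]
    - [-15,14,0]
    - [-14,15,0]
    - [-12,17,0]
    - [-10,18,0]
    - [-7,19,0]
    - [-5,20,0]
    - [-3,20,0]
  dr:
    - [0,0,0.121]
    - [0,0,0.121]
    - [0,0,0.121]
    - [0,0,0.121]
    - [0,0,0.121]
    - [0,0,0.121]
    - [0,0,0.121]
    - [0,0,0.121]
  hand: [10,10,10,10,10,10,10,10]

```text
time_s: 17.25
ee_pos: [0.4749, 0.1045, 0.0953]
ee_rot: [-0.003, -0.251, 0.968, 0.001]
force: [0.1, 0.4, -2.0]
finger_gap: 0.261
gripper_force: 108.2
```

Request:
drive_tool:
  dp:
    - [0,21,0]
    - [2,20,0]
    - [5,20,0]
    - [7,19,0]
    - [10,18,0]
    - [0,0,0]
    - [0,0,0]
    - [0,0,0]
  dr:
    - [0,0,0.121]
    - [0,0,0.121]
    - [0,0,0.121]
    - [0,0,0.121]
    - [0,0,0.121]
    - [0,0,0]
    - [0,0,0]
    - [0,0,0]
  hand: [10,10,10,10,10,10,10,10]

```text
time_s: 17.92
ee_pos: [0.4265, 0.1924, 0.0965]
ee_rot: [-0.002, 0.045, 0.999, -0.001]
force: [-0.3, -0.2, -2.4]
finger_gap: 0.257
gripper_force: 108.4
```

```bash
python3 b.py -85 74 0 18 25
```

```text
t 17.92 from [426.5 192.4  96.5] th 3.051 tilt 0.0032 d [  4.6   0.3 -78.5] dth -0.001 F [-0.3 -0.2 -2.4]
dp [[-1, 0, 20], [-1, 0, 20], [-1, 0, 20], [-1, 0, 20]] dr z 0.0 x 4
head now bed [-89.6  73.3] q6 0.37
```

Request:
drive_tool:
  dp:
    - [0,0,20]
    - [0,0,25]
    - [0,0,20]
    - [-5,0,10]
    - [-8,0,3]
    - [-10,0,0]
    - [-10,0,0]
    - [-5,0,0]
  dr:
    - [0,0,0]
    - [0,0,0]
    - [0,0,0]
    - [0,0,0]
    - [0,0,0]
    - [0,0,0]
    - [0,0,0]
    - [0,0,0]
  hand: [10,10,10,10,10,10,10,10]

```text
time_s: 18.58
ee_pos: [0.4687, 0.1891, 0.022]
ee_rot: [0.002, 0.047, 0.999, 0.0]
force: [-5.5, -1.4, 1.3]
finger_gap: 0.258
gripper_force: 108.7
```

Request:
drive_tool:
  dp:
    - [-3,0,0]
    - [-3,0,0]
    - [-2,0,0]
    - [0,0,0]
    - [0,0,0]
  dr:
    - [0,0,0]
    - [0,0,0]
    - [0,0,0]
    - [0,0,0]
    - [0,0,0]
  hand: [10,10,10,10,10]

```text
time_s: 19.0
ee_pos: [0.4686, 0.189, 0.0208]
ee_rot: [-0.005, 0.046, 0.999, 0.0]
force: [-14.4, 0.5, 7.0]
finger_gap: 0.261
gripper_force: 109.7
```

```bash
python3 b.py -45 74 0 18 25
```

```text
t 19.0 from [468.6 189.   20.8] th 3.05 tilt 0.0108 d [ 2.4  0.  -2.8] dth 0.0 F [-14.4   0.5   7. ]
dp [[-2, 0, 3]] dr z -0.0 x 1
head now bed [-47.4  73.7] q6 0.34
```

Request:
drive_tool:
  dp:
    - [10,0,0]
    - [20,0,0]
    - [20,0,-10]
    - [10,0,-25]
    - [0,-10,-20]
    - [0,0,0]
  dr:
    - [0,0,0]
    - [0,0,0]
    - [0,0,0]
    - [0,0,0]
    - [0,0,0]
    - [0,0,0]
  hand: [10,10,10,10,10,10]

```text
time_s: 19.5
ee_pos: [0.4165, 0.1844, 0.081]
ee_rot: [0.005, 0.046, 0.999, 0.001]
force: [1.0, 0.2, -0.9]
finger_gap: 0.258
gripper_force: 108.5
```

```bash
python3 b.py -125 -175 -0.165 75 34
```

```text
t 19.5 from [416.5 184.4  81. ] th 3.049 tilt 0.0108 d [ -46.9 -229.5   -6. ] dth -0.164 F [ 1.   0.2 -0.9]
dp [[4, -33, 1], [3, -33, 1], [2, -33, 1], [1, -33, 1], [1, -33, 1], [0, -33, 1], [-1, -33, 1]] dr z 0.023 x 7
head now bed [-98.8  64.3] q6 0.36
```

Request:
drive_tool:
  dp:
    - [4,-33,1]
    - [3,-33,1]
    - [2,-33,1]
    - [1,-33,1]
    - [1,-33,1]
    - [0,-33,1]
    - [-1,-33,0]
    - [0,0,0]
  dr:
    - [0,0,0.023]
    - [0,0,0.023]
    - [0,0,0.023]
    - [0,0,0.023]
    - [0,0,0.023]
    - [0,0,0.023]
    - [0,0,0.023]
    - [0,0,0]
  hand: [10,10,10,10,10,10,10,10]

```text
time_s: 20.17
ee_pos: [0.3659, -0.048, 0.0698]
ee_rot: [0.001, 0.131, 0.991, -0.002]
force: [0.3, 0.7, -1.9]
finger_gap: 0.257
gripper_force: 108.9
```

Request:
drive_tool:
  dp:
    - [0,0,0]
    - [0,0,0]
  dr:
    - [0,0,0]
    - [0,0,0]
  hand: [10,10]

```text
time_s: 20.33
ee_pos: [0.3663, -0.0427, 0.0696]
ee_rot: [0.001, 0.127, 0.992, 0.0]
force: [0.2, 0.2, -2.6]
finger_gap: 0.261
gripper_force: 108.9
```

```bash
python3 b.py -125 -175 -0.165 18 25
```

```text
t 20.33 from [366.3 -42.7  69.6] th 2.887 tilt 0.0014 d [  3.3  -2.4 -51.6] dth -0.002 F [ 0.2  0.2 -2.6]
dp [[-1, 0, 17], [-1, 0, 17], [-1, 0, 17]] dr z 0.001 x 3
head now bed [-128.4 -172.9] q6 -0.04
```

Request:
drive_tool:
  dp:
    - [0,0,18]
    - [0,0,20]
    - [0,0,10]
    - [0,0,3]
    - [-5,1,0]
    - [-5,0.5,0]
    - [-4,0.5,0]
    - [-4,1,0]
  dr:
    - [0,0,0]
    - [0,0,0]
    - [0,0,0]
    - [0,0,0]
    - [0,0,0]
    - [0,0,0]
    - [0,0,0]
    - [0,0,0]
  hand: [10,10,10,10,10,10,10,10]

```text
time_s: 21.0
ee_pos: [0.3857, -0.0445, 0.0196]
ee_rot: [0.001, 0.126, 0.992, -0.0]
force: [-0.1, 0.1, -2.2]
finger_gap: 0.258
gripper_force: 108.9
```

Request:
drive_tool:
  dp:
    - [-4,0.5,0]
    - [-4,1,0]
    - [-4,0.5,0]
    - [-4,0.5,0]
    - [-4,1,0]
    - [-3,0.5,0]
    - [-3,0.5,0]
    - [0,0,0]
  dr:
    - [0,0,0]
    - [0,0,0]
    - [0,0,0]
    - [0,0,0]
    - [0,0,0]
    - [0,0,0]
    - [0,0,0]
    - [0,0,0]
  hand: [10,10,10,10,10,10,10,10]

```text
time_s: 21.67
ee_pos: [0.4108, -0.0465, 0.0184]
ee_rot: [0.0, 0.127, 0.992, -0.0]
force: [0.2, -0.2, -1.7]
finger_gap: 0.257
gripper_force: 108.9
```

```bash
python3 b.py -82.6 -175 -0.165 18 25
```

```text
t 21.67 from [410.8 -46.5  18.4] th 2.888 tilt 0.0006 d [ 1.  -2.4 -0.4] dth -0.003 F [ 0.2 -0.2 -1.7]
dp [[-2, -2, 0]] dr z 0.003 x 1
head now bed [ -83.8 -172.6] q6 -0.02
```

Request:
drive_tool:
  dp:
    - [10,0,0]
    - [20,0,0]
    - [20,0,-20]
    - [0,0,-30]
    - [0,0,-30]
    - [0,0,0]
  dr:
    - [0,0,0]
    - [0,0,0]
    - [0,0,0]
    - [0,0,0]
    - [0,0,0]
    - [0,0,0]
  hand: [10,10,10,10,10,10]

```text
time_s: 22.17
ee_pos: [0.3655, -0.0349, 0.1043]
ee_rot: [0.006, 0.127, 0.992, -0.001]
force: [2.0, 0.1, -2.3]
finger_gap: 0.263
gripper_force: 108.9
```

```bash
python3 b.py -52 -275 1.5708 90 34;  python3 - <<'E'
from h import *
d2=cap('top','top5');np.savez('top5.npz',**d2)
for c in ['scene','top']:
    dd=cap(c,'z'+c)
    for n in ['wedge','wedge_butt']: print(c,n,[np.round(toworld(dd,r['point']),4).tolist() for r in bot.place_of(c,n)[:2]])
np.savez('sc5.npz',**dd) if c=='scene' else None
t=cv2.imread('pics/top5.png')[115:215,175:315]; t=cv2.resize(t,(784,560),interpolation=cv2.INTER_CUBIC);cv2.imwrite('pics/m5.png',t)
E
```

```text
t 22.17 from [365.5 -34.9 104.3] th 2.888 tilt 0.0114 d [ 102.6 -166.5  -14.3] dth 1.733 F [ 2.   0.1 -2.3]
dp [[-10, -10, 1], [-9, -11, 1], [-7, -12, 1], [-6, -13, 1], [-4, -13, 1], [-3, -14, 1], [-1, -14, 1], [1, -14, 1]] dr z -0.124 x 8
dp [[3, -14, 1], [4, -13, 1], [6, -13, 1], [7, -12, 1], [9, -11, 1], [10, -10, 1]] dr z -0.124 x 6
head now bed [-129.9 -165.1] q6 -0.02
scene wedge [[0.2443, -0.3494, 0.0027], [0.496, 0.0302, 0.0128]]
scene wedge_butt [[0.4739, -0.1193, 0.0146], [0.2155, -0.3553, -0.0018]]
top wedge [[0.4946, -0.1258, 0.0127], [0.2435, -0.3568, 0.0029]]
top wedge_butt [[0.4761, -0.1238, 0.0125]]
```

View pics/m5.png

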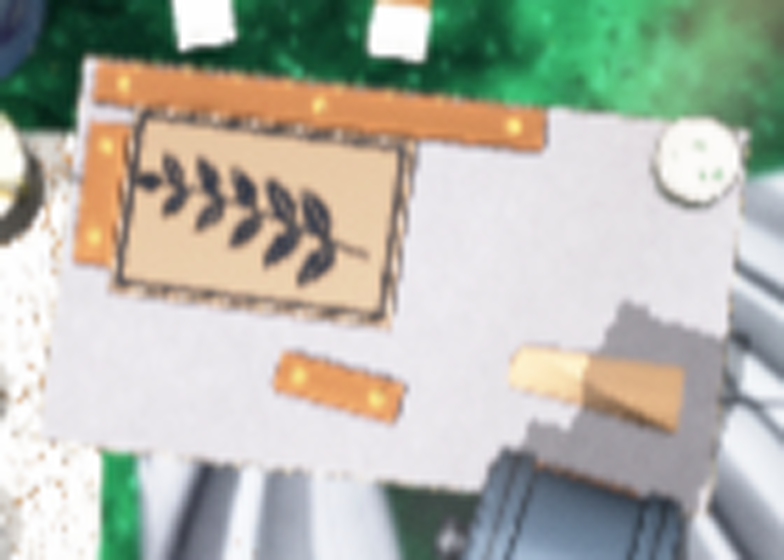

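Request:
drive_tool:
  dp:
    - [-10,-10,1]
    - [-9,-11,1]
    - [-7,-12,1]
    - [-6,-13,1]
    - [-4,-13,1]
    - [-3,-14,1]
    - [-1,-14,1]
    - [1,-14,1]
  dr:
    - [0,0,-0.124]
    - [0,0,-0.124]
    - [0,0,-0.124]
    - [0,0,-0.124]
    - [0,0,-0.124]
    - [0,0,-0.124]
    - [0,0,-0.124]
    - [0,0,-0.124]
  hand: [10,10,10,10,10,10,10,10]

```text
time_s: 23.18
ee_pos: [0.4199, -0.1301, 0.0888]
ee_rot: [-0.001, -0.364, 0.932, 0.001]
force: [-0.1, -0.1, -2.5]
finger_gap: 0.26
gripper_force: 109.0
```

Request:
drive_tool:
  dp:
    - [3,-14,1]
    - [4,-13,1]
    - [6,-13,1]
    - [7,-12,1]
    - [9,-11,1]
    - [10,-10,1]
    - [0,0,0]
    - [0,0,0]
  dr:
    - [0,0,-0.124]
    - [0,0,-0.124]
    - [0,0,-0.124]
    - [0,0,-0.124]
    - [0,0,-0.124]
    - [0,0,-0.124]
    - [0,0,0]
    - [0,0,0]
  hand: [10,10,10,10,10,10,10,10]

```text
time_s: 23.85
ee_pos: [0.4644, -0.2013, 0.0829]
ee_rot: [-0.0, -0.674, 0.739, 0.002]
force: [-0.5, -1.1, -1.6]
finger_gap: 0.258
gripper_force: 108.9
```

Request:
drive_tool:
  dp:
    - [0,0,0]
    - [0,0,0]
  dr:
    - [0,0,0]
    - [0,0,0]
  hand: [10,10]

```text
time_s: 24.02
ee_pos: [0.4644, -0.2007, 0.0837]
ee_rot: [-0.0, -0.675, 0.738, 0.001]
force: [1.2, -0.1, -2.0]
finger_gap: 0.258
gripper_force: 108.9
```

```bash
python3 b.py -50 -272 1.5708 18 25
```

```text
t 24.02 from [ 464.4 -200.7   83.7] th -1.66 tilt 0.0018 d [  6.    2.1 -65.7] dth -0.002 F [ 1.2 -0.1 -2. ]
dp [[-1, -2, 22], [-1, -2, 22], [-1, -2, 22]] dr z 0.001 x 3
head now bed [ -55.9 -274.7] q6 -2.02
```

Request:
drive_tool:
  dp:
    - [0,-2,20]
    - [0,-2,23]
    - [0,-2,15]
    - [0,0,5]
    - [0,0,3]
    - [-5,0,0]
    - [-6,0,0]
    - [-6,0,0]
  dr:
    - [0,0,0]
    - [0,0,0]
    - [0,0,0]
    - [0,0,0]
    - [0,0,0]
    - [0,0,0]
    - [0,0,0]
    - [0,0,0]
  hand: [10,10,10,10,10,10,10,10]

```text
time_s: 24.68
ee_pos: [0.4736, -0.185, 0.0198]
ee_rot: [0.001, -0.675, 0.738, -0.001]
force: [0.7, -0.5, -2.3]
finger_gap: 0.258
gripper_force: 108.9
```

Request:
drive_tool:
  dp:
    - [-4,0,0]
    - [-5,0,0]
    - [-5,0,0]
    - [-5,0,0]
    - [-5,0,0]
    - [-5,0,0]
    - [-5,0,0]
    - [-5,0,0]
  dr:
    - [0,0,0]
    - [0,0,0]
    - [0,0,0]
    - [0,0,0]
    - [0,0,0]
    - [0,0,0]
    - [0,0,0]
    - [0,0,0]
  hand: [10,10,10,10,10,10,10,10]

```text
time_s: 25.35
ee_pos: [0.476, -0.1458, 0.0182]
ee_rot: [-0.0, -0.675, 0.738, 0.0]
force: [0.0, -0.4, -1.3]
finger_gap: 0.255
gripper_force: 108.8
```

Request:
drive_tool:
  dp:
    - [-5,0,0]
    - [-5,0,0]
    - [-5,0,0]
    - [-3,0,0]
    - [0,0,0]
  dr:
    - [0,0,0]
    - [0,0,0]
    - [0,0,0]
    - [0,0,0]
    - [0,0,0]
  hand: [10,10,10,10,10]

```text
time_s: 25.77
ee_pos: [0.4776, -0.1275, 0.0182]
ee_rot: [0.0, -0.675, 0.737, 0.0]
force: [0.2, 0.3, -1.7]
finger_gap: 0.262
gripper_force: 108.8
```

```bash
python3 b.py -50 -170 1.5708 18 25;  python3 - <<'E'
from h import *
d2=cap('top','top6');d3=cap('scene','sc6')
t=cv2.imread('pics/top6.png')[125:215,175:315]; t=cv2.resize(t,(466,300),interpolation=cv2.INTER_CUBIC)
s=cv2.imread('pics/sc6.png')[140:230,190:330]; s=cv2.resize(s,(466,300),interpolation=cv2.INTER_CUBIC)
cv2.imwrite('pics/m6.png',np.vstack([t,s]))
E
```

```text
t 25.77 from [ 477.6 -127.5   18.2] th -1.658 tilt 0.0007 d [ 2.2 30.5 -0.2] dth -0.004 F [ 0.2  0.3 -1.7]
dp [[-15, 0, 0], [-15, 0, 0]] dr z 0.002 x 2
head now bed [ -49.6 -200.6] q6 -1.88
```

View pics/m6.png

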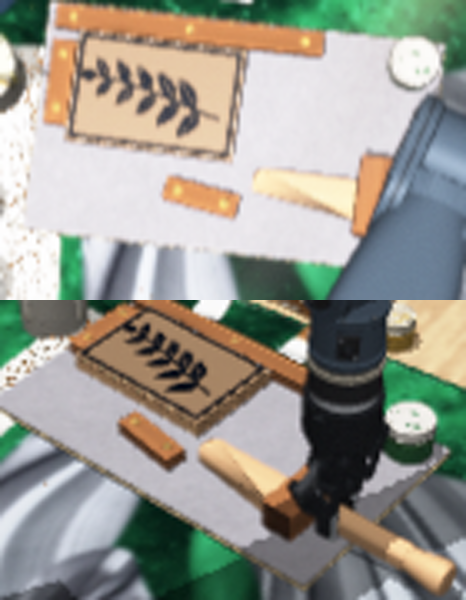

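Request:
drive_tool:
  dp:
    - [-5,0,0]
    - [-5,0,0]
    - [-5,0,0]
    - [-5,0,0]
    - [-5,0,0]
    - [-5,0,0]
    - [-5,0,0]
    - [-5,0,0]
  dr:
    - [0,0,0]
    - [0,0,0]
    - [0,0,0]
    - [0,0,0]
    - [0,0,0]
    - [0,0,0]
    - [0,0,0]
    - [0,0,0]
  hand: [10,10,10,10,10,10,10,10]

```text
time_s: 26.53
ee_pos: [0.4812, -0.0879, 0.0183]
ee_rot: [0.0, -0.675, 0.738, 0.0]
force: [-0.0, -0.9, -2.4]
finger_gap: 0.259
gripper_force: 108.8
```

Request:
drive_tool:
  dp:
    - [-5,0,0]
    - [-5,0,0]
    - [-5,0,0]
    - [-5,0,0]
    - [-4,0,0]
    - [-3,0,0]
    - [0,0,0]
  dr:
    - [0,0,0]
    - [0,0,0]
    - [0,0,0]
    - [0,0,0]
    - [0,0,0]
    - [0,0,0]
    - [0,0,0]
  hand: [10,10,10,10,10,10,10]

```text
time_s: 27.12
ee_pos: [0.4837, -0.061, 0.0184]
ee_rot: [0.0, -0.675, 0.737, 0.0]
force: [0.2, -1.2, -1.9]
finger_gap: 0.263
gripper_force: 108.8
```

```bash
python3 b.py -50 -101 1.5708 18 25
```

```text
t 27.12 from [483.7 -61.   18.4] th -1.659 tilt 0.0004 d [ 2.4 32.8 -0.4] dth -0.004 F [ 0.2 -1.2 -1.9]
dp [[-16, 0, 0], [-16, 0, 0]] dr z 0.002 x 2
head now bed [ -49.5 -133.9] q6 -1.75
```

Butt at about y −115; continue to home with force watched.

Request:
drive_tool:
  dp:
    - [-4,0,0]
    - [-4,0,0]
    - [-4,0,0]
    - [-4,0,0]
    - [-3,0,0]
    - [-2,0,0]
    - [0,0,0]
  dr:
    - [0,0,0]
    - [0,0,0]
    - [0,0,0]
    - [0,0,0]
    - [0,0,0]
    - [0,0,0]
    - [0,0,0]
  hand: [10,10,10,10,10,10,10]

```text
time_s: 27.7
ee_pos: [0.4892, -0.0447, 0.0203]
ee_rot: [-0.0, -0.674, 0.739, -0.006]
force: [4.1, -9.3, -1.6]
finger_gap: 0.261
gripper_force: 109.0
```

Request:
drive_tool:
  dp:
    - [-3,0,0]
    - [-3,0,0]
    - [-2,0,0]
    - [0,0,0]
  dr:
    - [0,0,0]
    - [0,0,0]
    - [0,0,0]
    - [0,0,0]
  hand: [10,10,10,10]

```text
time_s: 28.03
ee_pos: [0.4909, -0.0379, 0.0209]
ee_rot: [-0.0, -0.674, 0.739, -0.008]
force: [4.8, -11.0, -2.0]
finger_gap: 0.26
gripper_force: 109.0
```

```bash
python3 b.py -50 -101 1.5708 18 25
```

```text
t 28.03 from [490.9 -37.9  20.9] th -1.663 tilt 0.0151 d [-4.8  9.6 -2.9] dth 0.0 F [  4.8 -11.   -2. ]
dp [[-9, 6, 3]] dr z -0.0 x 1
head now bed [ -44.3 -110.2] q6 -1.69
```

```bash
python3 - <<'E'
from h import *
d2=cap('top','top7');d3=cap('scene','sc7')
t=cv2.imread('pics/top7.png')[125:215,175:315]; t=cv2.resize(t,(466,300),interpolation=cv2.INTER_CUBIC)
s=cv2.imread('pics/sc7.png')[140:230,190:330]; s=cv2.resize(s,(466,300),interpolation=cv2.INTER_CUBIC)
cv2.imwrite('pics/m7.png',np.vstack([t,s]))
s=bot.sense();print(s['force'],s['ft_torque'],s['ee_pos'])
E
```

```text
[  5.48578451 -12.38381286  -2.15876976] [-2.45722137 -1.20463509 -0.2728418 ] [ 0.49082499 -0.03789654  0.02080269]
```

View pics/m7.png

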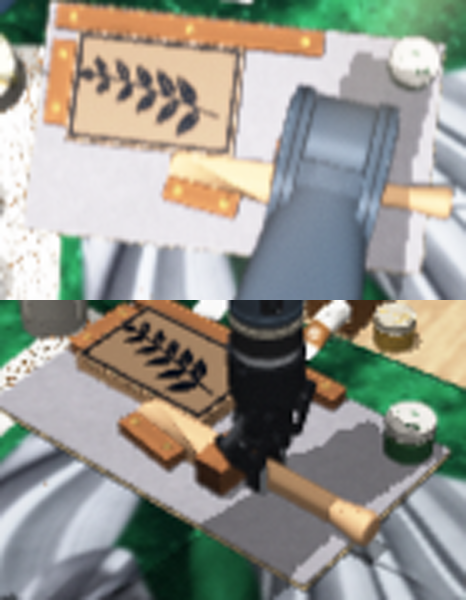

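Request:
drive_tool:
  dp:
    - [-2,-1,0]
    - [-2,-1,0]
    - [-2,0,0]
    - [0,0,0]
  dr:
    - [0,0,0]
    - [0,0,0]
    - [0,0,0]
    - [0,0,0]
  hand: [10,10,10,10]

```text
time_s: 28.47
ee_pos: [0.4929, -0.0322, 0.0206]
ee_rot: [-0.001, -0.674, 0.739, -0.007]
force: [5.4, -11.9, -3.5]
finger_gap: 0.258
gripper_force: 108.8
```

Request:
drive_tool:
  dp:
    - [-2,0,0]
    - [-2,0,0]
    - [-2,0,0]
    - [0,0,0]
  dr:
    - [0,0,0]
    - [0,0,0]
    - [0,0,0]
    - [0,0,0]
  hand: [10,10,10,10]

```text
time_s: 28.8
ee_pos: [0.4938, -0.0294, 0.0211]
ee_rot: [-0.003, -0.673, 0.739, -0.01]
force: [4.7, -19.7, -1.1]
finger_gap: 0.262
gripper_force: 108.9
```

```bash
python3 b.py -50 -101 1.5708 18 25
```

```text
t 28.8 from [493.8 -29.4  21.1] th -1.664 tilt 0.0214 d [-7.7  1.1 -3.1] dth 0.001 F [  4.7 -19.7  -1.1]
dp [[0, 8, 3]] dr z -0.001 x 1
head now bed [ -42.1 -101.4] q6 -1.66
```

Request:
drive_tool:
  dp:
    - [-2,0,0]
    - [-2,0,0]
    - [-2,0,0]
    - [0,0,0]
  dr:
    - [0,0,0]
    - [0,0,0]
    - [0,0,0]
    - [0,0,0]
  hand: [10,10,10,10]

```text
time_s: 29.13
ee_pos: [0.494, -0.0292, 0.0218]
ee_rot: [-0.008, -0.673, 0.74, -0.015]
force: [2.4, -32.7, 1.2]
finger_gap: 0.258
gripper_force: 109.0
```

Request:
drive_tool:
  dp:
    - [-2,0,0]
    - [-2,0,0]
    - [-2,0,0]
    - [0,0,0]
  dr:
    - [0,0,0]
    - [0,0,0]
    - [0,0,0]
    - [0,0,0]
  hand: [10,10,10,10]

```text
time_s: 29.47
ee_pos: [0.494, -0.029, 0.0225]
ee_rot: [-0.013, -0.672, 0.741, -0.019]
force: [0.4, -46.1, 2.5]
finger_gap: 0.26
gripper_force: 109.2
```

```bash
python3 b.py -50 -101 1.5708 18 25
```

```text
t 29.47 from [494.  -29.   22.5] th -1.669 tilt 0.0464 d [-7.9  0.7 -4.5] dth 0.006 F [  0.4 -46.1   2.5]
dp [[0, 8, 4]] dr z -0.006 x 1
head now bed [ -41.8 -101.1] q6 -1.64
```

Request:
drive_tool:
  dp:
    - [5,0,0]
    - [6,0,0]
    - [8,0,0]
    - [12,0,0]
    - [15,0,0]
    - [20,0,-15]
    - [20,0,-30]
    - [0,0,-20]
  dr:
    - [0,0,0]
    - [0,0,0]
    - [0,0,0]
    - [0,0,0]
    - [0,0,0]
    - [0,0,0]
    - [0,0,0]
    - [0,0,0]
  hand: [10,10,10,10,10,10,10,10]

```text
time_s: 30.13
ee_pos: [0.4817, -0.0969, 0.0839]
ee_rot: [-0.001, -0.674, 0.739, 0.0]
force: [1.8, -1.2, 0.2]
finger_gap: 0.255
gripper_force: 108.8
```

Request:
drive_tool:
  dp:
    - [0,0,0]
    - [0,0,0]
    - [0,0,0]
  dr:
    - [0,0,0]
    - [0,0,0]
    - [0,0,0]
  hand: [10,10,10]

```text
time_s: 30.38
ee_pos: [0.4816, -0.0938, 0.0819]
ee_rot: [-0.0, -0.675, 0.737, 0.001]
force: [0.0, 0.2, -2.4]
finger_gap: 0.255
gripper_force: 108.8
```

```bash
python3 p.py 472 -311 80 2.896 10 34
python3 - <<'E'
from h import *
for c in ['top','scene']:
    dd=cap(c,'e'+c)
    for n in ['wedge_butt','wedge']: print(c,n,[np.round(toworld(dd,r['point']),4).tolist() for r in bot.place_of(c,n)[:2]])
t=cv2.imread('pics/etop.png')[125:215,175:315]; t=cv2.resize(t,(466,300),interpolation=cv2.INTER_CUBIC)
s=cv2.imread('pics/escene.png')[140:230,190:330]; s=cv2.resize(s,(466,300),interpolation=cv2.INTER_CUBIC)
cv2.imwrite('pics/m8.png',np.vstack([t,s]))
E
```

```text
t 30.38 from [481.6 -93.8  81.9] th -1.659 tilt 0.0028 d [  -9.6 -217.2   -1.9] dth -1.729 F [ 0.   0.2 -2.4]
dp [[16, -1, 0], [15, -3, 0], [15, -4, 0], [14, -6, 0], [13, -8, 0], [12, -10, 0], [11, -11, 0], [10, -12, 0]] dr z 0.123 x 8
dp [[8, -13, 0], [6, -14, 0], [4, -15, 0], [3, -15, 0], [1, -16, 0], [-1, -15, 0]] dr z 0.123 x 6
top wedge_butt [[0.2197, -0.3545, 0.0025], [0.4964, 0.0264, 0.0132]]
top wedge [[0.5139, 0.0268, 0.013], [0.2422, -0.3568, 0.0042]]
scene wedge_butt [[0.4958, 0.0304, 0.0125], [0.2186, -0.3544, -0.0019]]
scene wedge [[0.5181, 0.0262, 0.0156], [0.5489, 0.1114, 0.0049]]
```

View pics/m8.png

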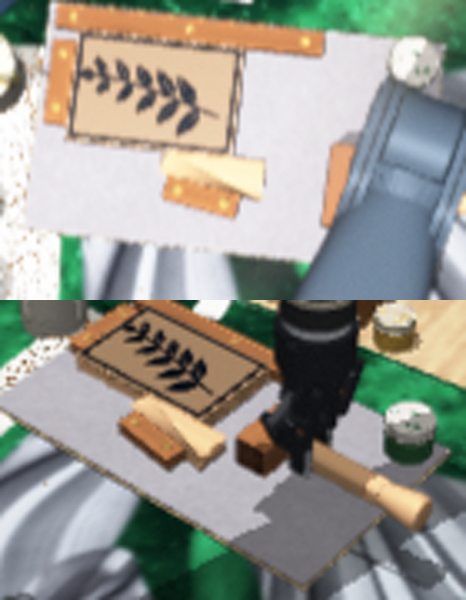

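Request:
drive_tool:
  dp:
    - [16,-1,0]
    - [15,-3,0]
    - [15,-4,0]
    - [14,-6,0]
    - [13,-8,0]
    - [12,-10,0]
    - [11,-11,0]
    - [10,-12,0]
  dr:
    - [0,0,0.123]
    - [0,0,0.123]
    - [0,0,0.123]
    - [0,0,0.123]
    - [0,0,0.123]
    - [0,0,0.123]
    - [0,0,0.123]
    - [0,0,0.123]
  hand: [10,10,10,10,10,10,10,10]

```text
time_s: 31.35
ee_pos: [0.4775, -0.2191, 0.0828]
ee_rot: [-0.0, -0.244, 0.97, 0.0]
force: [0.1, 0.2, -2.0]
finger_gap: 0.257
gripper_force: 108.7
```

Request:
drive_tool:
  dp:
    - [8,-13,0]
    - [6,-14,0]
    - [4,-15,0]
    - [3,-15,0]
    - [1,-16,0]
    - [-1,-15,0]
    - [0,0,0]
    - [0,0,0]
  dr:
    - [0,0,0.123]
    - [0,0,0.123]
    - [0,0,0.123]
    - [0,0,0.123]
    - [0,0,0.123]
    - [0,0,0.123]
    - [0,0,0]
    - [0,0,0]
  hand: [10,10,10,10,10,10,10,10]

```text
time_s: 32.02
ee_pos: [0.4733, -0.3111, 0.0827]
ee_rot: [-0.0, 0.119, 0.993, 0.0]
force: [0.5, 0.6, -1.6]
finger_gap: 0.26
gripper_force: 108.7
```

Request:
drive_tool:
  dp:
    - [0,0,0]
    - [0,0,0]
  dr:
    - [0,0,0]
    - [0,0,0]
  hand: [10,10]

```text
time_s: 32.18
ee_pos: [0.4735, -0.31, 0.083]
ee_rot: [-0.0, 0.119, 0.993, 0.0]
force: [-0.4, 0.1, -1.6]
finger_gap: 0.256
gripper_force: 108.7
```

```bash
python3 p.py 472 -311 4 2.896 10 20
```

```text
t 32.18 from [ 473.5 -310.    83. ] th 2.904 tilt 0.001 d [ -1.5  -1.  -79. ] dth -0.008 F [-0.4  0.1 -1.6]
dp [[0, 0, 20], [0, 0, 20], [0, 0, 20], [0, 0, 20]] dr z 0.002 x 4
```

Request:
drive_tool:
  dp:
    - [0,0,20]
    - [0,0,25]
    - [0,0,18]
    - [0,0,7]
    - [0,0,4]
    - [0,0,2]
    - [0,0,1]
    - [0,0,0]
  dr:
    - [0,0,0]
    - [0,0,0]
    - [0,0,0]
    - [0,0,0]
    - [0,0,0]
    - [0,0,0]
    - [0,0,0]
    - [0,0,0]
  hand: [10,10,10,10,10,10,10,10]

```text
time_s: 32.85
ee_pos: [0.4745, -0.3115, 0.0076]
ee_rot: [0.001, 0.119, 0.993, -0.001]
force: [0.3, -0.2, -1.3]
finger_gap: 0.262
gripper_force: 108.8
```

Request:
drive_tool:
  dp:
    - [0,0,1]
    - [0,0,0]
    - [0,0,0]
  dr:
    - [0,0,0]
    - [0,0,0]
    - [0,0,0]
  hand: [10,10,10]

```text
time_s: 33.1
ee_pos: [0.474, -0.3114, 0.0061]
ee_rot: [0.001, 0.12, 0.993, -0.0]
force: [0.5, -0.4, -1.4]
finger_gap: 0.26
gripper_force: 108.8
```

Request:
drive_tool:
  dp:
    - [0,0,1]
    - [0,0,1]
    - [0,0,0]
  dr:
    - [0,0,0]
    - [0,0,0]
    - [0,0,0]
  hand: [10,10,10]

```text
time_s: 33.35
ee_pos: [0.4734, -0.3109, 0.0031]
ee_rot: [-0.0, 0.12, 0.993, 0.0]
force: [0.1, -0.9, -2.4]
finger_gap: 0.257
gripper_force: 108.8
```

Request:
drive_tool:
  dp:
    - [0,0,1]
    - [0,0,0]
    - [0,0,0]
  dr:
    - [0,0,0]
    - [0,0,0]
    - [0,0,0]
  hand: [10,10,10]

```text
time_s: 33.6
ee_pos: [0.4735, -0.3109, 0.0029]
ee_rot: [-0.0, 0.12, 0.993, -0.0]
force: [-1.7, 0.9, 3.2]
finger_gap: 0.26
gripper_force: 109.6
```

Touching the table; release.

Request:
drive_tool:
  dp:
    - [0,0,0]
    - [0,0,0]
    - [0,0,0]
    - [0,0,0]
    - [0,0,0]
    - [0,0,0]
    - [0,0,0]
    - [0,0,0]
  dr:
    - [0,0,0]
    - [0,0,0]
    - [0,0,0]
    - [0,0,0]
    - [0,0,0]
    - [0,0,0]
    - [0,0,0]
    - [0,0,0]
  hand: [60,85,85,85,85,85,85,85]

```text
time_s: 34.27
ee_pos: [0.4736, -0.311, 0.0023]
ee_rot: [0.0, 0.12, 0.993, -0.0]
force: [-0.7, 0.2, -0.4]
finger_gap: 0.994
gripper_force: 0.0
```

Request:
drive_tool:
  dp:
    - [0,0,-10]
    - [0,0,-20]
    - [0,0,-30]
    - [0,0,-35]
    - [0,0,-35]
    - [0,0,-20]
    - [0,0,0]
    - [0,0,0]
  dr:
    - [0,0,0]
    - [0,0,0]
    - [0,0,0]
    - [0,0,0]
    - [0,0,0]
    - [0,0,0]
    - [0,0,0]
    - [0,0,0]
  hand: [85,85,85,85,85,85,85,85]

```text
time_s: 34.93
ee_pos: [0.4748, -0.312, 0.1554]
ee_rot: [0.002, 0.12, 0.993, -0.002]
force: [0.3, 0.1, -1.3]
finger_gap: 0.995
gripper_force: 0.0
```

```bash
python3 - <<'E'
from h import *
for c in ['wrist','top']:
    dd=cap(c,'f'+c)
    for n in ['mallet','mallet_grip','wedge_butt','block_corner']: print(c,n,[np.round(toworld(dd,r['point']),4).tolist() for r in bot.place_of(c,n)[:2]])
t=cv2.imread('pics/ftop.png')[115:235,165:385]; t=cv2.resize(t,(512,280),interpolation=cv2.INTER_CUBIC)
s=cv2.resize(cv2.imread('pics/fwrist.png'),(427,320)); o=np.zeros((600,512,3),np.uint8);o[:280]=t;o[280:,:427]=s
cv2.imwrite('pics/m9.png',o);print(bot.sense()['time_s'])
E
```

```text
wrist mallet [[0.5118, -0.3225, 0.0016]]
wrist mallet_grip [[0.4726, -0.311, 0.0176]]
wrist wedge_butt [[0.5138, -0.323, 0.002]]
wrist block_corner []
top mallet [[0.5116, -0.3194, 0.0]]
top mallet_grip [[0.4722, -0.3173, 0.0216]]
top wedge_butt [[0.4967, 0.0273, 0.0133], [0.474, -0.3198, 0.0223]]
top block_corner [[0.6563, 0.2368, 0.0141], [0.6534, 0.2332, 0.0131]]
35.4333
```

View pics/m9.png

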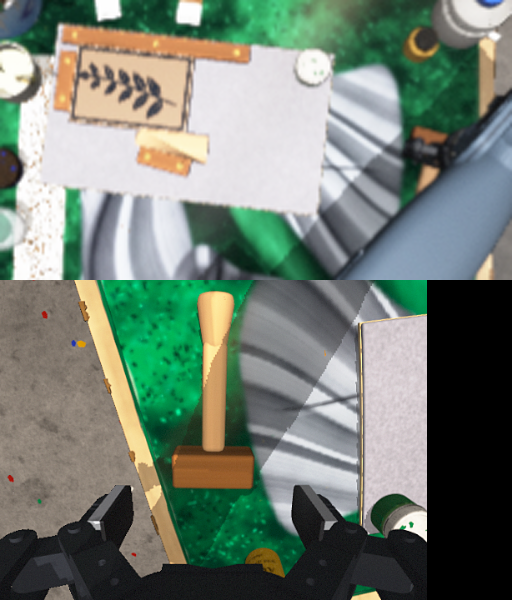

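The picture shows the block in its corner and the wedge in the gap. The mallet lies flat on the table, with its head at about (213, 468), and the gripper is clear.

```bash
python3 -c "
from workcell import bot
print(bot.finish_job())"
```

```text
the job is handed in; nothing more can be done
None
```

I handed the job in at about 35 s: the block is seated in the corner, the wedge is driven tight (it stopped advancing at 46 N), and the mallet lies flat on the table off the bed; the hand-in call returned no verdict.

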